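# Line up the storeroom containers by height

### The job

Line up the four lidded containers by height on the ledge, one standing upright in the middle of each round pad: the tallest on the pad next to the brass end stop, then each next shorter one, so that the shortest is beside the grey end stop. The colours of the pads do not matter; do not tip any container over on the way.

Things in the scene. Friction and masses are not known exactly. Their poses are not given: they have to be found in the camera images.
- jar: Clear glass jar of white cotton rolls with a steel lid, 54 mm across, 106 mm tall with its lid (the tallest). Loose, round, stands upright; straight-sided with the lid as wide as the body; origin at the centre of its underside, z up.
- canister: Steel canister with a black lid, 60 mm across, 86 mm tall with its lid (second tallest). Loose, round, stands upright; straight-sided with the lid as wide as the body; origin at the centre of its underside, z up.
- tub: White plastic tub with a blue lid, 50 mm across, 66 mm tall with its lid (third tallest). Loose, round, stands upright; straight-sided with the lid as wide as the body; origin at the centre of its underside, z up.
- pot: Squat white plastic pot with an orange lid, 58 mm across, 46 mm tall with its lid (the shortest). Loose, round, stands upright; straight-sided with the lid as wide as the body; origin at the centre of its underside, z up.
- ledge: Fixed low white painted steel ledge, 90 mm deep (x) by 430 mm long (y), top 10 mm above the shelf, with a steel lip along its far (+x) edge that stands 6 mm above its top, its near face 45 mm from the line of the pads. Origin at the centre of the underside; y runs along the row. The four pads lie on its top at y = -135, -45, 45 and 135 mm, x = 0, in an order that changes.
- pad_blue: Round blue pad, 66 mm across and 2 mm thick, fixed on the ledge; one of the four places in the row. Which place it has changes; its colour has no meaning. Origin at the centre of its underside (10 mm above the shelf), so a container on it stands 12 mm above the shelf.
- pad_yellow: Round yellow pad, 66 mm across and 2 mm thick, fixed on the ledge; one of the four places in the row. Which place it has changes; its colour has no meaning. Origin at the centre of its underside (10 mm above the shelf), so a container on it stands 12 mm above the shelf.
- pad_black: Round black pad, 66 mm across and 2 mm thick, fixed on the ledge; one of the four places in the row. Which place it has changes; its colour has no meaning. Origin at the centre of its underside (10 mm above the shelf), so a container on it stands 12 mm above the shelf.
- pad_red: Round red pad, 66 mm across and 2 mm thick, fixed on the ledge; one of the four places in the row. Which place it has changes; its colour has no meaning. Origin at the centre of its underside (10 mm above the shelf), so a container on it stands 12 mm above the shelf.
- brass_stop: Brass bar across one end of the ledge, 70 mm (ledge x) by 14 mm and 22 mm high (its top 32 mm above the shelf), fixed 205 mm from the middle of the ledge along its y, at its left (+y) or right (-y) end; it marks the end where the row begins. A like bar of grey plastic stands at the other end. Origin at the centre of its underside.
There are look-alikes about, which are no part of the job. Leave any green or pink look-alike of the pot alone.

How it is judged:
By the outcome, as a careful person would: the job done as asked, in the order asked, and still so for the second after the job is handed in, with the robot touching nothing.
It also fails if it takes over 96 s, if anything falls off the work surface, if the arm or the gripper's body presses on something with over 40 N, if the wrist force passes 120 N, or if a joint passes its speed limit or range.

### The arm

A 6-joint arm with a two-finger parallel gripper is mounted at the origin on the work surface. World frame = base frame: x ahead of the robot, y to its left, z up, the work surface at z = 0. Lengths are in m, angles in rad, forces in N, time in s.
With the tool pointing down it reaches from about 0.375 to 0.9 m from the base axis. Payload 3.1 kg.
Tool frame: the origin (TCP) lies midway between the tips of the shut fingers; the grasp point (between the pads) lies 19 mm behind it (manip.grasp_offset is the distance from the TCP to the grasp point, in m); z points along the fingers, y is the line along which they close (so a half turn about z gives the same grasp; the last joint's range is limited). The gripper opens to 85 mm and grips with 20 to 120 N. Pads are 22 mm wide; open, the fingers measure 114 mm over their backs; the gripper's body (76 mm by 85 mm) begins 54 mm behind the grasp point. The pads swing forward as they close: fully open they stand 13 mm farther back than shut.
Start: joints at [1.129, 0.527, 1.433, -0, 1.181, -0.178], TCP at [0.163, 0.603, 0.231] pointing down, gripper open.
Joint ranges: [-3.08, 3.08], [-0.75, 2.2], [0.22, 2.44], [-1.43, 4.57], [0, 2.65], [-2.85, 2.85]. Speed limits (rad/s): [2.79, 2.79, 3.14, 3.14, 3.14, 3.14].

### API

Orientations are given as a unit quaternion [x, y, z, w].
In Python, from station import sensors, cams, order, manip gives the robot as it stands.
- The arm moves only by the tool move_arm, never from a script. Its argument "targets" is a list of rows, each an object of numbers: "dx", "dy", "dz": the shift along the world's x, y, z normalised to -1 to 1, where 1 is 25 mm; "rx", "ry", "rz": the turn, a rotation vector about the world's x, y, z normalised to -1 to 1, where 1 is 30 degrees. A call has exactly 10 rows; each row shifts and turns the commanded pose from where the row before left it; what a row does not reach is not made up. A row lasts 1/8 s, in which the tool goes at most 62.5 mm and 10.7 degrees, less where a joint would pass 70% of its speed; a pose out of reach is approached as far as the arm can. A call with a number of a shift or a turn outside -1 to 1 is refused whole. A call with a gripper value outside its range is refused whole. "claw" is the opening in per cent of the stroke, from 0 (shut) to 100 (fully open), set as the call begins (left out, the last holds). The fingers move at their own pace and stop on an object; "newtons" is the grip in N (left out, the last holds). Time passes only in rows, so rows that do not move let the fingers close, or fill a call up. It gives the time, the measured TCP pose, the force, the opening and the grip force at its end, in the units of the state.
- sensors.sense(): the state, without advancing time (a new reading comes with each control period).
- cams.snapshot(name): name is "scene" or "side" or "wrist"; returns the picture (400x640x3 uint8, red, green, blue); there is no depth.
- cams.camera_model(name): a dict with "fx", "fy", "cx", "cy" (pixels), "extrinsics" (4x4, takes a point from world to camera coordinates). Camera axes: x right, y down, z forward; pixel columns grow to the right and rows downward; lengths in m; the calibration is good to about 2 mm. A picture is of the moment at which its call begins: read the wrist's pose just before it. camera_model takes no time and is no camera call; for the wrist camera it gives the pose at the moment of the call.
- order.sign_off(): hands the job in; it is judged then, once.
The state is a dict: "t": time; "q": joint angles; "qd": joint speeds; "tau": joint torques, N m; "tcp_pos": TCP position; "tool_rot": TCP orientation; "force": force on the tool from outside, world axes, zero at the start; "ft_torque": the same for the moment, N m; "finger_gap": opening from 0.0 (shut) to 1.0 (fully open); "gripper_force": force on a finger pad.
Only numpy, scipy, OpenCV 4.12 (cv2) and the standard library are available. Lean on these libraries where they do the work, as an engineer would, in place of code of your own. Each camera call takes 0.05 s, during which the arm holds its last target. There are 200 camera calls.

## Working session

There is one attempt and no reset: what is moved stays moved. The work goes in short steps, Python scripts to look and compute and a tool call to move; the robot and the scene stay as the last step left them, time stands still between calls to the robot, and variables do not carry over. Pictures are saved under pics/ and viewed, at most 14 in all, crops included, and the job is handed in when it is done.

Besides the shell and the picture viewer there is one more tool, called after "Request:" as name(argument=value, ...) on one line, values as JSON. move_arm: Moves the arm, as the interface text tells. Scaled input: -1 to 1 covers 25 mm each way for a shift and 30 degrees each way for a turn. Its arguments: {"type":"object","properties":{"targets":{"type":"array"},"claw":{"type":"number"},"newtons":{"type":"number"}},"required":["targets"]}

```bash
ls; mkdir -p pics; python3 - <<'E'
from station import sensors,cams,manip
import cv2,numpy as np
for n in("scene","side"):
    cv2.imwrite(f"pics/{n}0.png",cams.snapshot(n)[...,::-1])
    m=cams.camera_model(n);print(n,m["fx"],m["cx"],m["cy"],np.round(m["extrinsics"],3).tolist())
s=sensors.sense();print(s);print(manip.grasp_offset)
E
```

```text
pics
scene 370.1452270450725 320.01667069796605 200.05327200517095 [[-0.744, 0.668, 0.003, 0.385], [0.562, 0.627, -0.54, -0.277], [-0.362, -0.4, -0.842, 0.909], [0.0, 0.0, 0.0, 1.0]]
side 491.17395114850547 327.609020956567 200.203920831268 [[0.997, -0.077, -0.016, -0.503], [-0.063, -0.644, -0.762, 0.056], [0.048, 0.761, -0.647, 1.095], [0.0, 0.0, 0.0, 1.0]]
{'t': 0.1, 'q': array([ 1.12852381e+00,  5.28363920e-01,  1.43380548e+00, -2.89547864e-05,
        1.18137997e+00, -1.78474690e-01]), 'qd': array([ 0.00032485, -0.00159951, -0.00337855,  0.0003898 , -0.00084677,
        0.00092661]), 'tau': array([ 1.17081941e-04, -4.43301916e+01, -1.78586233e+01, -2.19953322e-04,
        3.88722285e-03, -1.94295029e-05]), 'tcp_pos': array([0.16264736, 0.60278754, 0.23042721]), 'tool_rot': array([ 1.31511273e-01,  9.91314192e-01, -9.35703596e-04, -2.86057210e-04]), 'force': array([-0.29887748,  0.21024223,  0.3605744 ]), 'ft_torque': array([-0.02841814, -0.0154925 ,  0.0492486 ]), 'gripper_force': 0.0, 'finger_gap': 0.9999121614142618}
0.0187
```

View pics/scene0.png

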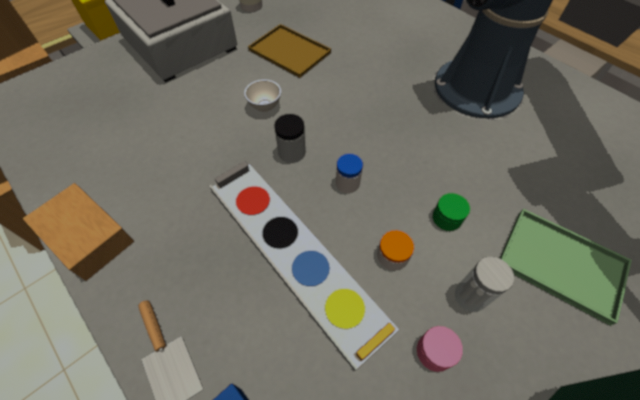

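View pics/side0.png

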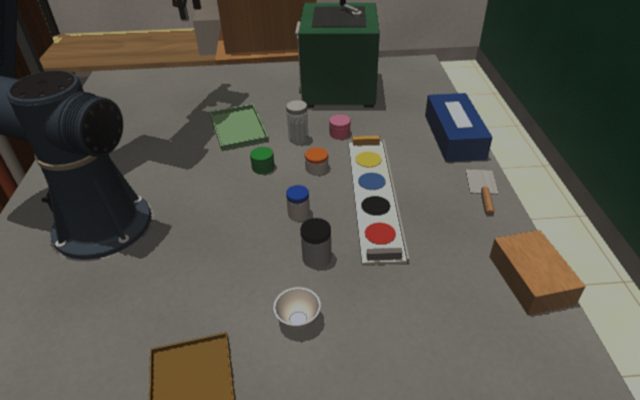

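The scene view shows the brass stop beside the yellow pad (345,309) and the grey stop beside red (253,200), with blue (311,268) and black (280,233) between. The side view agrees: jar lid (297,106), canister (316,230), tub (298,193), pot (317,155).

```bash
cat > h.py <<'E'
import numpy as np
from station import cams
def ray(name,uv,z,m=None):
    "world point at height z seen at pixel uv"
    m=m or cams.camera_model(name);E=np.array(m["extrinsics"]);R,t=E[:3,:3],E[:3,3]
    d=R.T@[(uv[0]-m["cx"])/m["fx"],(uv[1]-m["cy"])/m["fy"],1];c=-R.T@t
    return (c+d*(z-c[2])/d[2])[:2]
E
python3 - <<'E'
from h import *
P=dict(jar=((494,276),(297,106),.106),can=((290,126),(316,230),.086),tub=((349,165),(298,193),.066),pot=((397,246),(317,155),.046),
green=((452,204),(262,154),.046),pink=((441,346),(340,121),.046),
red=((253,200),(380,233),.012),black=((280,233),(376,205),.012),blue=((311,268),(372,181),.012),yellow=((345,309),(369,159),.012),brass=((376,341),(366,140),.032),grey=((233,174),(384,253),.032))
for k,(a,b,z) in P.items(): print(k,np.round(ray("scene",a,z),3),np.round(ray("side",b,z),3))
E=np.array(cams.camera_model("wrist")["extrinsics"]);print(np.round(E,3).tolist(),cams.camera_model("wrist")["fx"])
E
```

```text
jar [0.453 0.303] [0.45  0.297]
can [ 0.473 -0.138] [ 0.472 -0.15 ]
tub [ 0.443 -0.003] [ 0.441 -0.01 ]
pot [0.492 0.165] [0.491 0.157]
green [0.354 0.176] [0.356 0.175]
pink [0.565 0.315] [0.563 0.31 ]
red [ 0.609 -0.093] [ 0.609 -0.095]
black [ 0.615 -0.002] [ 0.615 -0.004]
blue [0.617 0.087] [0.619 0.084]
yellow [0.623 0.177] [0.624 0.175]
brass [0.627 0.246] [0.624 0.232]
grey [ 0.607 -0.156] [ 0.604 -0.172]
[[0.26, 0.966, -0.001, -0.624], [0.927, -0.25, 0.279, -0.036], [0.269, -0.074, -0.96, 0.379], [0.0, 0.0, 0.0, 1.0]] 326.04089825593366
```

Request:
move_arm(targets=[{"dx":0.95,"dy":-1,"rz":-0.325},{"dx":0.95,"dy":-1,"rz":-0.325},{"dx":0.95,"dy":-1,"rz":-0.325},{"dx":0.95,"dy":-1,"rz":-0.325},{"dx":0.95,"dy":-1,"rz":-0.325},{"dx":0.95,"dy":-1,"rz":-0.325},{"dx":0.95,"dy":-1,"rz":-0.325},{"dx":0.95,"dy":-1,"rz":-0.325},{"dx":0.95,"dy":-1},{"dx":0.95,"dy":-1}], claw=100, newtons=40)

```text
schema error: expected keys dx, dy, dz, rx, ry, rz
```

```bash
python3 - <<'E'
from station import sensors,cams
import cv2,numpy as np
s=sensors.sense();print(s["tcp_pos"],s["tool_rot"],s["q"],s["t"])
m=cams.camera_model("wrist");E=np.array(m["extrinsics"]);print(np.round(-E[:3,:3].T@E[:3,3],3),np.round(E[2],3))
cv2.imwrite("pics/w1.png",cams.snapshot("wrist")[...,::-1])
import json;json.dump({k:np.array(v).tolist() for k,v in m.items()},open("w1.json","w"))
E
```

```text
[0.16264736 0.60278754 0.23042721] [ 1.31511273e-01  9.91314192e-01 -9.35703596e-04 -2.86057210e-04] [ 1.12852381e+00  5.28363920e-01  1.43380548e+00 -2.89547864e-05
  1.18137997e+00 -1.78474690e-01] 0.1
[0.094 0.622 0.374] [ 0.269 -0.074 -0.96   0.379]
```

View pics/w1.png

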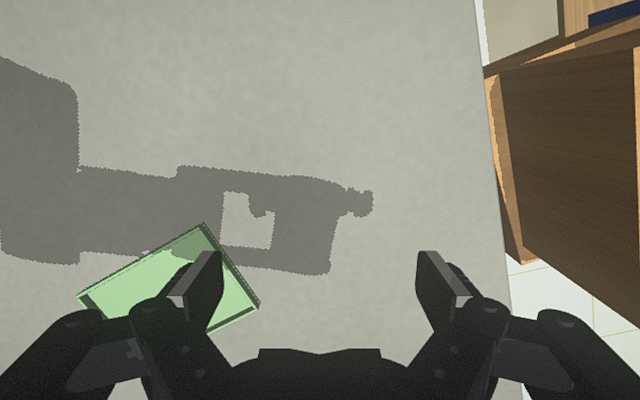

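The move was refused (all six keys needed), so the arm did not move. This wrist view shows the green tray (205,280) between the fingers (210,280)/(430,280).

Request:
move_arm(targets=[{"dx":0.95,"dy":-1,"dz":0,"rx":0,"ry":0,"rz":-0.325},{"dx":0.95,"dy":-1,"dz":0,"rx":0,"ry":0,"rz":-0.325},{"dx":0.95,"dy":-1,"dz":0,"rx":0,"ry":0,"rz":-0.325},{"dx":0.95,"dy":-1,"dz":0,"rx":0,"ry":0,"rz":-0.325},{"dx":0.95,"dy":-1,"dz":0,"rx":0,"ry":0,"rz":-0.325},{"dx":0.95,"dy":-1,"dz":0,"rx":0,"ry":0,"rz":-0.325},{"dx":0.95,"dy":-1,"dz":0,"rx":0,"ry":0,"rz":-0.325},{"dx":0.95,"dy":-1,"dz":0,"rx":0,"ry":0,"rz":-0.325},{"dx":0.95,"dy":-1,"dz":0,"rx":0,"ry":0,"rz":0},{"dx":0.95,"dy":-1,"dz":0,"rx":0,"ry":0,"rz":0}], claw=100, newtons=40)

```text
t: 1.4
tcp_pos: [0.401, 0.3524, 0.2311]
tool_rot: [0.726, 0.688, -0.0, -0.0]
force: [-0.0, 0.1, -1.2]
finger_gap: 0.995
gripper_force: 0.0
```

```bash
cat >> h.py <<'E'
import cv2
from station import sensors
def wrist(name):
    s=sensors.sense();m=cams.camera_model("wrist");im=cams.snapshot("wrist");cv2.imwrite(f"pics/{name}.png",im[...,::-1])
    np.savez(name,**m);print(s["tcp_pos"].round(4),s["tool_rot"].round(3),s["q"].round(3),s["t"]);return m,im
E
python3 -c "
from h import *
wrist('w2')"
```

```text
[0.401  0.3524 0.2311] [ 0.726  0.688 -0.    -0.   ] [0.512 0.406 1.661 0.    1.076 0.566] 1.4
```

View pics/w2.png

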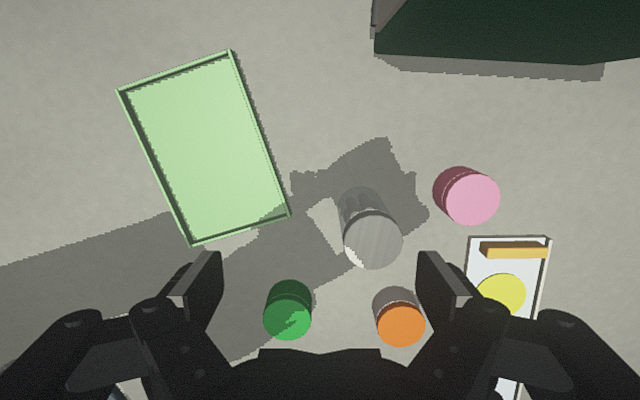

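Wrist view: jar lid at (373,238), pot lid at (401,325), green look-alike at (288,318), pink at (472,198), yellow pad at (500,295).

```bash
python3 -c "
from h import *
m=dict(np.load('w2.npz'))
for n,uv,z in (('jar',(373,238),.106),('jarL',(343,238),.106),('jarR',(403,238),.106),('pot',(401,325),.046),('potL',(376.5,325),.046),('potR',(425,325),.046),('pink',(472,198),.046),('yellow',(500,295),.012)): print(n,ray('wrist',uv,z,m).round(4))"
```

```text
jar [0.4461 0.3052]
jarL [0.4195 0.3066]
jarR [0.4728 0.3037]
pot [0.4877 0.1654]
potL [0.4587 0.167 ]
potR [0.516  0.1639]
pink [0.5595 0.3185]
yellow [0.6209 0.1768]
```

Request:
move_arm(targets=[{"dx":0.96,"dy":-0.98,"dz":0,"rx":0,"ry":0,"rz":0},{"dx":0.96,"dy":-1,"dz":0,"rx":0,"ry":0,"rz":0},{"dx":0,"dy":0,"dz":-1,"rx":0,"ry":0,"rz":0},{"dx":0,"dy":0,"dz":-1,"rx":0,"ry":0,"rz":0},{"dx":0,"dy":0,"dz":-1,"rx":0,"ry":0,"rz":0},{"dx":0,"dy":0,"dz":-1,"rx":0,"ry":0,"rz":0},{"dx":0,"dy":0,"dz":-1,"rx":0,"ry":0,"rz":0},{"dx":0,"dy":0,"dz":-1,"rx":0,"ry":0,"rz":0},{"dx":0,"dy":0,"dz":-1,"rx":0,"ry":0,"rz":0},{"dx":0,"dy":0,"dz":0,"rx":0,"ry":0,"rz":0}])

```text
t: 2.7
tcp_pos: [0.4469, 0.3033, 0.0546]
tool_rot: [0.726, 0.688, -0.002, -0.001]
force: [0.5, 0.3, 0.0]
finger_gap: 0.995
gripper_force: 0.0
```

Request:
move_arm(targets=[{"dx":0,"dy":0,"dz":0,"rx":0,"ry":0,"rz":0},{"dx":0,"dy":0,"dz":0,"rx":0,"ry":0,"rz":0},{"dx":0,"dy":0,"dz":0,"rx":0,"ry":0,"rz":0},{"dx":0,"dy":0,"dz":0,"rx":0,"ry":0,"rz":0},{"dx":0,"dy":0,"dz":0,"rx":0,"ry":0,"rz":0},{"dx":0,"dy":0,"dz":0,"rx":0,"ry":0,"rz":0},{"dx":0,"dy":0,"dz":0,"rx":0,"ry":0,"rz":0},{"dx":0,"dy":0,"dz":0,"rx":0,"ry":0,"rz":0},{"dx":0,"dy":0,"dz":0.2,"rx":0,"ry":0,"rz":0},{"dx":0,"dy":0,"dz":0.2,"rx":0,"ry":0,"rz":0}], claw=0, newtons=45)

```text
t: 3.95
tcp_pos: [0.4485, 0.3038, 0.0666]
tool_rot: [0.726, 0.688, 0.0, 0.0]
force: [0.5, -0.4, -1.5]
finger_gap: 0.625
gripper_force: 47.0
```

Request:
move_arm(targets=[{"dx":0,"dy":0,"dz":1,"rx":0,"ry":0,"rz":0},{"dx":0,"dy":0,"dz":1,"rx":0,"ry":0,"rz":0},{"dx":0,"dy":0,"dz":1,"rx":0,"ry":0,"rz":0},{"dx":1,"dy":-0.73,"dz":0,"rx":0,"ry":0,"rz":0},{"dx":1,"dy":-0.73,"dz":0,"rx":0,"ry":0,"rz":0},{"dx":1,"dy":-0.73,"dz":0,"rx":0,"ry":0,"rz":0},{"dx":1,"dy":-0.73,"dz":0,"rx":0,"ry":0,"rz":0},{"dx":1,"dy":-0.73,"dz":0,"rx":0,"ry":0,"rz":0},{"dx":1,"dy":-0.73,"dz":0,"rx":0,"ry":0,"rz":0},{"dx":0.94,"dy":-0.74,"dz":0,"rx":0,"ry":0,"rz":0}])

```text
t: 5.2
tcp_pos: [0.6225, 0.1751, 0.1412]
tool_rot: [0.726, 0.688, -0.0, -0.0]
force: [0.0, 0.8, -0.9]
finger_gap: 0.622
gripper_force: 47.4
```

```bash
python3 -c "
from h import *
wrist('w3')
a=cv2.imread('pics/w3.png')
b=cams.snapshot('side')[...,::-1][60:260,260:460]
cv2.imwrite('pics/c3.png',np.hstack([cv2.resize(a,(640,400))[:, 160:560],cv2.resize(b,(400,400))]))"
```

```text
[0.6225 0.1751 0.1412] [ 0.726  0.688 -0.    -0.   ] [ 0.102  0.661  1.454 -0.     1.027  0.156] 5.2
```

View pics/c3.png

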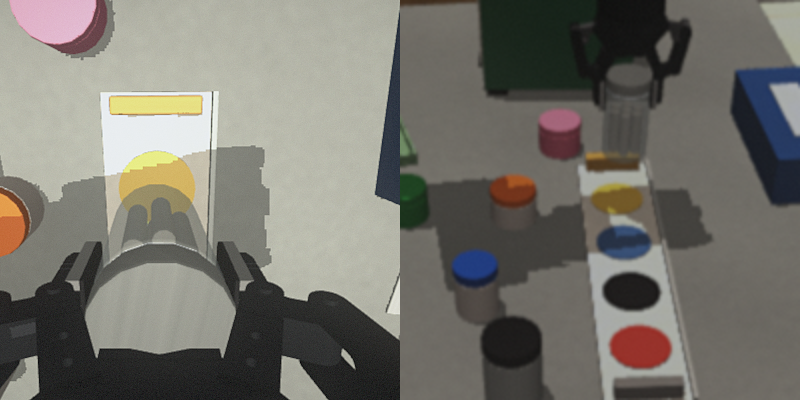

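The wrist view shows the jar held over the ledge: yellow pad centre about (317,188), top edge (317,150), lid top face's front edge about (319,262). The side view shows the jar upright.

```bash
python3 -c "
from h import *
m=dict(np.load('w3.npz'))
print('pad',ray('w',(317,188),.012,m),'padtop',ray('w',(317,150),.012,m),'lid',ray('w',(319,262),.191,m),ray('w',(319,245),.191,m),ray('w',(245,300),.191,m),ray('w',(398,300),.191,m))
a=cv2.imread('pics/w3.png');print(a[235:290:2,320].sum(1))"
```

```text
pad [0.62040814 0.1753496 ] padtop [0.62223919 0.20808197] lid [0.62347293 0.19779657] [0.62378991 0.20364232] [0.59846396 0.18533193] [0.64862255 0.18262884]
[427 424 439 482 535 243 254 264 272 285 281 280 270 293 463 490 485 486
 485 484 491 481 488 476 477 485 466 483]
```

Request:
move_arm(targets=[{"dx":-0.04,"dy":0.14,"dz":-0.8,"rx":0,"ry":0,"rz":0},{"dx":0,"dy":0,"dz":-0.8,"rx":0,"ry":0,"rz":0},{"dx":0,"dy":0,"dz":-0.6,"rx":0,"ry":0,"rz":0},{"dx":0,"dy":0,"dz":-0.3,"rx":0,"ry":0,"rz":0},{"dx":0,"dy":0,"dz":-0.2,"rx":0,"ry":0,"rz":0},{"dx":0,"dy":0,"dz":-0.1,"rx":0,"ry":0,"rz":0},{"dx":0,"dy":0,"dz":-0.1,"rx":0,"ry":0,"rz":0},{"dx":0,"dy":0,"dz":0,"rx":0,"ry":0,"rz":0},{"dx":0,"dy":0,"dz":0,"rx":0,"ry":0,"rz":0},{"dx":0,"dy":0,"dz":0,"rx":0,"ry":0,"rz":0}])

```text
t: 6.55
tcp_pos: [0.6213, 0.1794, 0.0695]
tool_rot: [0.726, 0.688, 0.0, 0.0]
force: [-0.8, -0.1, 4.3]
finger_gap: 0.627
gripper_force: 47.4
```

Request:
move_arm(targets=[{"dx":0,"dy":0,"dz":0,"rx":0,"ry":0,"rz":0},{"dx":0,"dy":0,"dz":0,"rx":0,"ry":0,"rz":0},{"dx":0,"dy":0,"dz":0,"rx":0,"ry":0,"rz":0},{"dx":0,"dy":0,"dz":0,"rx":0,"ry":0,"rz":0},{"dx":0,"dy":0,"dz":0.4,"rx":0,"ry":0,"rz":0},{"dx":0,"dy":0,"dz":1,"rx":0,"ry":0,"rz":0},{"dx":0,"dy":0,"dz":1,"rx":0,"ry":0,"rz":0},{"dx":0,"dy":0,"dz":1,"rx":0,"ry":0,"rz":0},{"dx":0,"dy":0,"dz":1,"rx":0,"ry":0,"rz":0},{"dx":0,"dy":0,"dz":1,"rx":0,"ry":0,"rz":0}], claw=100)

```text
t: 7.8
tcp_pos: [0.621, 0.1794, 0.2055]
tool_rot: [0.726, 0.688, 0.0, 0.0]
force: [0.8, -0.5, 0.2]
finger_gap: 0.995
gripper_force: 0.0
```

Request:
move_arm(targets=[{"dx":-0.6,"dy":-1,"dz":0.5,"rx":0,"ry":0,"rz":0},{"dx":-0.6,"dy":-1,"dz":0.5,"rx":0,"ry":0,"rz":0},{"dx":-0.6,"dy":-1,"dz":0,"rx":0,"ry":0,"rz":0},{"dx":-0.6,"dy":-1,"dz":0,"rx":0,"ry":0,"rz":0},{"dx":-0.6,"dy":-1,"dz":0,"rx":0,"ry":0,"rz":0},{"dx":-0.6,"dy":-1,"dz":0,"rx":0,"ry":0,"rz":0},{"dx":-0.6,"dy":-1,"dz":0,"rx":0,"ry":0,"rz":0},{"dx":-0.6,"dy":-1,"dz":0,"rx":0,"ry":0,"rz":0},{"dx":-0.6,"dy":-1,"dz":0,"rx":0,"ry":0,"rz":0},{"dx":-0.6,"dy":-1,"dz":0,"rx":0,"ry":0,"rz":0}])

```text
t: 9.05
tcp_pos: [0.4706, -0.0715, 0.2296]
tool_rot: [0.726, 0.688, 0.0, 0.001]
force: [0.3, -0.5, -0.9]
finger_gap: 1.004
gripper_force: 0.0
```

```bash
python3 -c "
from h import *
wrist('w4')
"
```

```text
[ 0.4706 -0.0715  0.2296] [0.726 0.688 0.    0.001] [-0.386  0.33   1.799 -0.     1.011 -0.332] 9.05
```

View pics/w4.png

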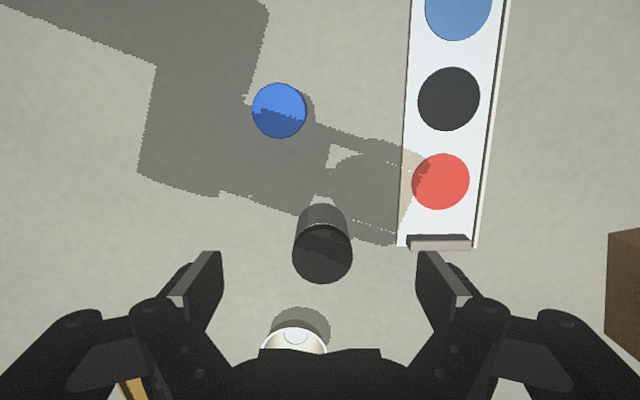

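Wrist view: canister lid (322,254), tub lid (279,111), red pad (440,181), black pad (449,99).

```bash
python3 -c "
from h import *
m=dict(np.load('w4.npz'))
for n,uv,z in (('can',(322,254),.086),('canL',(292,254),.086),('canR',(352,254),.086),('tub',(279.5,111),.066),('red',(440.5,181),.012),('black',(449,99),.012)): print(n,ray('wrist',uv,z,m).round(4))"
```

```text
can [ 0.4696 -0.141 ]
canL [ 0.4407 -0.1394]
canR [ 0.4985 -0.1426]
tub [ 0.438  -0.0061]
red [ 0.6077 -0.0937]
black [ 0.6122 -0.0045]
```

Request:
move_arm(targets=[{"dx":0,"dy":-0.95,"dz":-0.9,"rx":0,"ry":0,"rz":0},{"dx":0,"dy":-0.95,"dz":-0.9,"rx":0,"ry":0,"rz":0},{"dx":0,"dy":-0.96,"dz":-0.9,"rx":0,"ry":0,"rz":0},{"dx":0,"dy":0,"dz":-0.97,"rx":0,"ry":0,"rz":0},{"dx":0,"dy":0,"dz":-0.97,"rx":0,"ry":0,"rz":0},{"dx":0,"dy":0,"dz":-0.97,"rx":0,"ry":0,"rz":0},{"dx":0,"dy":0,"dz":-0.97,"rx":0,"ry":0,"rz":0},{"dx":0,"dy":0,"dz":-0.97,"rx":0,"ry":0,"rz":0},{"dx":0,"dy":0,"dz":0,"rx":0,"ry":0,"rz":0},{"dx":0,"dy":0,"dz":0,"rx":0,"ry":0,"rz":0}])

```text
t: 10.35
tcp_pos: [0.4716, -0.1423, 0.0409]
tool_rot: [0.726, 0.688, 0.0, 0.001]
force: [-0.3, -0.9, -0.2]
finger_gap: 0.999
gripper_force: 0.0
```

Request:
move_arm(targets=[{"dx":0,"dy":0,"dz":0,"rx":0,"ry":0,"rz":0},{"dx":0,"dy":0,"dz":0,"rx":0,"ry":0,"rz":0},{"dx":0,"dy":0,"dz":0,"rx":0,"ry":0,"rz":0},{"dx":0,"dy":0,"dz":0,"rx":0,"ry":0,"rz":0},{"dx":0,"dy":0,"dz":0,"rx":0,"ry":0,"rz":0},{"dx":0,"dy":0,"dz":0,"rx":0,"ry":0,"rz":0},{"dx":0,"dy":0,"dz":0,"rx":0,"ry":0,"rz":0},{"dx":0,"dy":0,"dz":0,"rx":0,"ry":0,"rz":0},{"dx":0,"dy":0,"dz":0.2,"rx":0,"ry":0,"rz":0},{"dx":0,"dy":0,"dz":0.2,"rx":0,"ry":0,"rz":0}], claw=0, newtons=45)

```text
t: 11.6
tcp_pos: [0.471, -0.1422, 0.0505]
tool_rot: [0.726, 0.688, 0.0, 0.0]
force: [-0.1, -0.0, -2.3]
finger_gap: 0.695
gripper_force: 48.7
```

Request:
move_arm(targets=[{"dx":0,"dy":0,"dz":1,"rx":0,"ry":0,"rz":0},{"dx":0,"dy":0,"dz":1,"rx":0,"ry":0,"rz":0},{"dx":0.6,"dy":1,"dz":1,"rx":0,"ry":0,"rz":0},{"dx":0.6,"dy":1,"dz":0,"rx":0,"ry":0,"rz":0},{"dx":0.6,"dy":1,"dz":0,"rx":0,"ry":0,"rz":0},{"dx":0.6,"dy":1,"dz":0,"rx":0,"ry":0,"rz":0},{"dx":0.6,"dy":1,"dz":0,"rx":0,"ry":0,"rz":0},{"dx":0.6,"dy":1,"dz":0,"rx":0,"ry":0,"rz":0},{"dx":0.6,"dy":1,"dz":0,"rx":0,"ry":0,"rz":0},{"dx":0.6,"dy":1,"dz":0,"rx":0,"ry":0,"rz":0}])

```text
t: 12.85
tcp_pos: [0.5909, 0.0588, 0.1251]
tool_rot: [0.726, 0.688, -0.0, -0.0]
force: [0.7, 0.4, -1.0]
finger_gap: 0.695
gripper_force: 49.1
```

```bash
python3 -c "
from h import *
wrist('w5')
a=cv2.imread('pics/w5.png')
b=cams.snapshot('side')[...,::-1][60:260,260:460]
cv2.imwrite('pics/c5.png',np.hstack([a[:,160:560],cv2.resize(b,(400,400))]))"
```

```text
[0.5909 0.0588 0.1251] [ 0.726  0.688 -0.    -0.   ] [-0.089  0.624  1.605 -0.     0.914 -0.035] 12.85
```

View pics/c5.png

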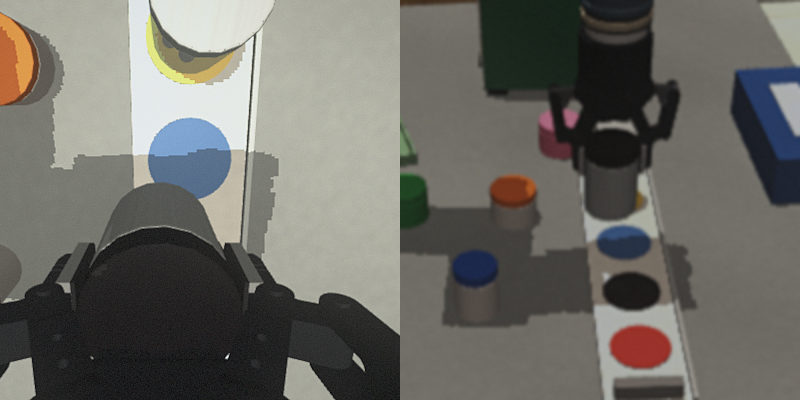

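The wrist view shows the canister held with the blue pad at (350,158) and its lid's front edge near (320,244). The jar stands on yellow.

```bash
python3 -c "
from h import *
m=dict(np.load('w5.npz'))
print('pad',ray('w',(350,158),.012,m))
a=cv2.imread('pics/w5.png').astype(int);print(a[220:262:2,320].sum(1))
for r in (230,243,246): print(r,ray('w',(320,r),.170,m))"
```

```text
pad [0.61659533 0.08636579]
[263 250 269 404  65  98  87  72 115 106  63  90 125 125 139 124 122 121
 119 106 121]
230 [0.59270374 0.09036419]
243 [0.59246154 0.08580303]
246 [0.59240482 0.08473477]
```

Request:
move_arm(targets=[{"dx":0.53,"dy":0.6,"dz":0,"rx":0,"ry":0,"rz":0},{"dx":0.53,"dy":0.59,"dz":0,"rx":0,"ry":0,"rz":0},{"dx":0,"dy":0,"dz":-0.8,"rx":0,"ry":0,"rz":0},{"dx":0,"dy":0,"dz":-0.8,"rx":0,"ry":0,"rz":0},{"dx":0,"dy":0,"dz":-0.6,"rx":0,"ry":0,"rz":0},{"dx":0,"dy":0,"dz":-0.35,"rx":0,"ry":0,"rz":0},{"dx":0,"dy":0,"dz":-0.2,"rx":0,"ry":0,"rz":0},{"dx":0,"dy":0,"dz":-0.12,"rx":0,"ry":0,"rz":0},{"dx":0,"dy":0,"dz":0,"rx":0,"ry":0,"rz":0},{"dx":0,"dy":0,"dz":0,"rx":0,"ry":0,"rz":0}])

```text
t: 14.2
tcp_pos: [0.6177, 0.0876, 0.0537]
tool_rot: [0.726, 0.688, 0.0, 0.0]
force: [-0.2, -0.3, -2.7]
finger_gap: 0.692
gripper_force: 49.4
```

Request:
move_arm(targets=[{"dx":0,"dy":0,"dz":-0.04,"rx":0,"ry":0,"rz":0},{"dx":0,"dy":0,"dz":-0.02,"rx":0,"ry":0,"rz":0},{"dx":0,"dy":0,"dz":0,"rx":0,"ry":0,"rz":0},{"dx":0,"dy":0,"dz":0,"rx":0,"ry":0,"rz":0},{"dx":0,"dy":0,"dz":0,"rx":0,"ry":0,"rz":0},{"dx":0,"dy":0,"dz":0,"rx":0,"ry":0,"rz":0},{"dx":0,"dy":0,"dz":0,"rx":0,"ry":0,"rz":0},{"dx":0,"dy":0,"dz":0,"rx":0,"ry":0,"rz":0},{"dx":0,"dy":0,"dz":0,"rx":0,"ry":0,"rz":0},{"dx":0,"dy":0,"dz":0,"rx":0,"ry":0,"rz":0}])

```text
t: 15.45
tcp_pos: [0.6178, 0.0877, 0.0533]
tool_rot: [0.726, 0.688, 0.0, 0.0]
force: [-2.9, -0.4, 6.4]
finger_gap: 0.692
gripper_force: 49.9
```

Request:
move_arm(targets=[{"dx":0,"dy":0,"dz":0,"rx":0,"ry":0,"rz":0},{"dx":0,"dy":0,"dz":0,"rx":0,"ry":0,"rz":0},{"dx":0,"dy":0,"dz":0,"rx":0,"ry":0,"rz":0},{"dx":0,"dy":0,"dz":0,"rx":0,"ry":0,"rz":0},{"dx":0,"dy":0,"dz":0.4,"rx":0,"ry":0,"rz":0},{"dx":0,"dy":0,"dz":1,"rx":0,"ry":0,"rz":0},{"dx":0,"dy":0,"dz":1,"rx":0,"ry":0,"rz":0},{"dx":0,"dy":0,"dz":1,"rx":0,"ry":0,"rz":0},{"dx":0,"dy":0,"dz":1,"rx":0,"ry":0,"rz":0},{"dx":0,"dy":0,"dz":1,"rx":0,"ry":0,"rz":0}], claw=100)

```text
t: 16.7
tcp_pos: [0.6174, 0.0876, 0.1884]
tool_rot: [0.726, 0.688, 0.0, 0.0]
force: [0.3, -0.1, -0.6]
finger_gap: 1.0
gripper_force: 0.0
```

Request:
move_arm(targets=[{"dx":-0.88,"dy":-0.48,"dz":0,"rx":0,"ry":0,"rz":0},{"dx":-0.88,"dy":-0.48,"dz":0,"rx":0,"ry":0,"rz":0},{"dx":-0.88,"dy":-0.48,"dz":0,"rx":0,"ry":0,"rz":0},{"dx":-0.88,"dy":-0.48,"dz":0,"rx":0,"ry":0,"rz":0},{"dx":-0.88,"dy":-0.48,"dz":0,"rx":0,"ry":0,"rz":0},{"dx":-0.88,"dy":-0.48,"dz":0,"rx":0,"ry":0,"rz":0},{"dx":-0.88,"dy":-0.48,"dz":0,"rx":0,"ry":0,"rz":0},{"dx":-0.88,"dy":-0.48,"dz":0,"rx":0,"ry":0,"rz":0},{"dx":0,"dy":0,"dz":-0.5,"rx":0,"ry":0,"rz":0},{"dx":0,"dy":0,"dz":-1,"rx":0,"ry":0,"rz":0}])

```text
t: 17.95
tcp_pos: [0.4434, -0.0088, 0.1498]
tool_rot: [0.726, 0.687, 0.001, 0.002]
force: [-0.5, -0.4, 0.2]
finger_gap: 1.004
gripper_force: 0.0
```

Request:
move_arm(targets=[{"dx":0,"dy":0,"dz":-1,"rx":0,"ry":0,"rz":0},{"dx":0,"dy":0,"dz":-1,"rx":0,"ry":0,"rz":0},{"dx":0,"dy":0,"dz":-1,"rx":0,"ry":0,"rz":0},{"dx":0,"dy":0,"dz":-1,"rx":0,"ry":0,"rz":0},{"dx":0,"dy":0,"dz":-0.8,"rx":0,"ry":0,"rz":0},{"dx":0,"dy":0,"dz":0,"rx":0,"ry":0,"rz":0},{"dx":0,"dy":0,"dz":0,"rx":0,"ry":0,"rz":0},{"dx":0,"dy":0,"dz":0,"rx":0,"ry":0,"rz":0},{"dx":0,"dy":0,"dz":0,"rx":0,"ry":0,"rz":0},{"dx":0,"dy":0,"dz":0,"rx":0,"ry":0,"rz":0}])

```text
t: 19.2
tcp_pos: [0.4417, -0.0085, 0.0298]
tool_rot: [0.726, 0.688, 0.0, 0.0]
force: [0.5, -0.8, -0.2]
finger_gap: 1.0
gripper_force: 0.0
```

Request:
move_arm(targets=[{"dx":0,"dy":0,"dz":0,"rx":0,"ry":0,"rz":0},{"dx":0,"dy":0,"dz":0,"rx":0,"ry":0,"rz":0},{"dx":0,"dy":0,"dz":0,"rx":0,"ry":0,"rz":0},{"dx":0,"dy":0,"dz":0,"rx":0,"ry":0,"rz":0},{"dx":0,"dy":0,"dz":0,"rx":0,"ry":0,"rz":0},{"dx":0,"dy":0,"dz":0,"rx":0,"ry":0,"rz":0},{"dx":0,"dy":0,"dz":0,"rx":0,"ry":0,"rz":0},{"dx":0,"dy":0,"dz":0,"rx":0,"ry":0,"rz":0},{"dx":0,"dy":0,"dz":0.2,"rx":0,"ry":0,"rz":0},{"dx":0,"dy":0,"dz":0.2,"rx":0,"ry":0,"rz":0}], claw=0, newtons=35)

```text
t: 20.45
tcp_pos: [0.4418, -0.0085, 0.0395]
tool_rot: [0.726, 0.688, 0.0, 0.0]
force: [0.5, -0.5, -1.7]
finger_gap: 0.577
gripper_force: 36.5
```

Request:
move_arm(targets=[{"dx":0,"dy":0,"dz":1,"rx":0,"ry":0,"rz":0},{"dx":0,"dy":0,"dz":1,"rx":0,"ry":0,"rz":0},{"dx":0,"dy":0,"dz":1,"rx":0,"ry":0,"rz":0},{"dx":0.98,"dy":-0.1,"dz":0,"rx":0,"ry":0,"rz":0},{"dx":0.98,"dy":-0.1,"dz":0,"rx":0,"ry":0,"rz":0},{"dx":0.98,"dy":-0.1,"dz":0,"rx":0,"ry":0,"rz":0},{"dx":0.98,"dy":-0.1,"dz":0,"rx":0,"ry":0,"rz":0},{"dx":0.98,"dy":-0.1,"dz":0,"rx":0,"ry":0,"rz":0},{"dx":0.98,"dy":-0.1,"dz":0,"rx":0,"ry":0,"rz":0},{"dx":0.98,"dy":-0.1,"dz":0,"rx":0,"ry":0,"rz":0}])

```text
t: 21.7
tcp_pos: [0.6134, -0.0258, 0.1142]
tool_rot: [0.726, 0.688, -0.0, -0.0]
force: [0.2, -0.3, -0.8]
finger_gap: 0.576
gripper_force: 36.9
```

```bash
python3 -c "
from h import *
wrist('w6')
a=cv2.imread('pics/w6.png')
b=cams.snapshot('side')[...,::-1][60:260,260:460]
cv2.imwrite('pics/c6.png',np.hstack([a[:,160:560],cv2.resize(b,(400,400))]))"
```

```text
[ 0.6134 -0.0258  0.1142] [ 0.726  0.688 -0.    -0.   ] [-0.224  0.661  1.559  0.     0.923 -0.17 ] 21.7
```

View pics/c6.png

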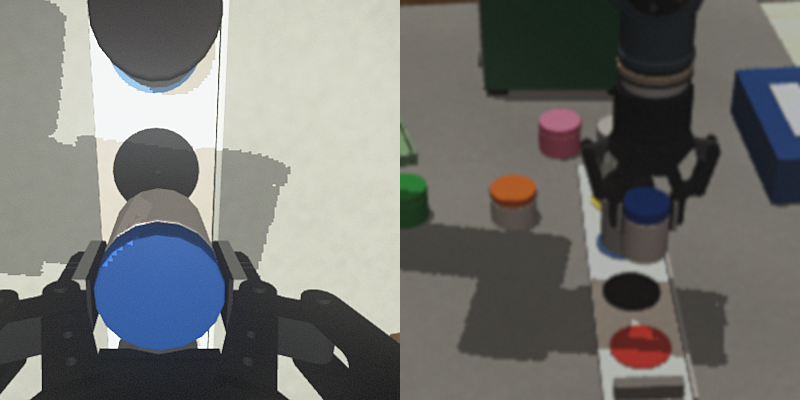

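Wrist view: tub lid centre (320,292) in the jaws, black pad centre (316,170), top edge (316,128). The canister stands on blue.

```bash
python3 -c "
from h import *
m=dict(np.load('w6.npz'))
print('pad',ray('w',(316,170),.012,m),'top',ray('w',(316,128),.012,m))
print(ray('w',(320,292),.1505,m),ray('w',(320,235),.1505,m)-[0,.025])
print('canlid front',ray('w',(316,80),.098,m), 'blue front', ray('w',(316,93),.012,m))"
```

```text
pad [ 0.61189641 -0.00427269] top [0.61367887 0.02722274]
[ 0.61368168 -0.02255585] [ 0.61489862 -0.02466549]
canlid front [0.6160888 0.0552654] blue front [0.61507104 0.05182197]
```

Request:
move_arm(targets=[{"dx":0.02,"dy":0.78,"dz":0,"rx":0,"ry":0,"rz":0},{"dx":0,"dy":0,"dz":-0.8,"rx":0,"ry":0,"rz":0},{"dx":0,"dy":0,"dz":-0.8,"rx":0,"ry":0,"rz":0},{"dx":0,"dy":0,"dz":-0.6,"rx":0,"ry":0,"rz":0},{"dx":0,"dy":0,"dz":-0.35,"rx":0,"ry":0,"rz":0},{"dx":0,"dy":0,"dz":-0.2,"rx":0,"ry":0,"rz":0},{"dx":0,"dy":0,"dz":-0.12,"rx":0,"ry":0,"rz":0},{"dx":0,"dy":0,"dz":-0.04,"rx":0,"ry":0,"rz":0},{"dx":0,"dy":0,"dz":0,"rx":0,"ry":0,"rz":0},{"dx":0,"dy":0,"dz":0,"rx":0,"ry":0,"rz":0}])

```text
t: 23.05
tcp_pos: [0.6137, -0.0065, 0.0419]
tool_rot: [0.726, 0.688, 0.0, 0.0]
force: [0.1, -0.8, -2.3]
finger_gap: 0.577
gripper_force: 37.0
```

Bottom is about at the pad; lower 0.75 mm more, then release.

Request:
move_arm(targets=[{"dx":0,"dy":0,"dz":-0.03,"rx":0,"ry":0,"rz":0},{"dx":0,"dy":0,"dz":0,"rx":0,"ry":0,"rz":0},{"dx":0,"dy":0,"dz":0,"rx":0,"ry":0,"rz":0},{"dx":0,"dy":0,"dz":0,"rx":0,"ry":0,"rz":0},{"dx":0,"dy":0,"dz":0,"rx":0,"ry":0,"rz":0},{"dx":0,"dy":0,"dz":0,"rx":0,"ry":0,"rz":0},{"dx":0,"dy":0,"dz":0,"rx":0,"ry":0,"rz":0},{"dx":0,"dy":0,"dz":0,"rx":0,"ry":0,"rz":0},{"dx":0,"dy":0,"dz":0,"rx":0,"ry":0,"rz":0},{"dx":0,"dy":0,"dz":0,"rx":0,"ry":0,"rz":0}])

```text
t: 24.3
tcp_pos: [0.6137, -0.0065, 0.0415]
tool_rot: [0.726, 0.688, 0.0, 0.0]
force: [-1.8, -0.0, 4.9]
finger_gap: 0.578
gripper_force: 37.5
```

Request:
move_arm(targets=[{"dx":0,"dy":0,"dz":0,"rx":0,"ry":0,"rz":0},{"dx":0,"dy":0,"dz":0,"rx":0,"ry":0,"rz":0},{"dx":0,"dy":0,"dz":0,"rx":0,"ry":0,"rz":0},{"dx":0,"dy":0,"dz":0,"rx":0,"ry":0,"rz":0},{"dx":0,"dy":0,"dz":0.4,"rx":0,"ry":0,"rz":0},{"dx":0,"dy":0,"dz":1,"rx":0,"ry":0,"rz":0},{"dx":0,"dy":0,"dz":1,"rx":0,"ry":0,"rz":0},{"dx":0,"dy":0,"dz":1,"rx":0,"ry":0,"rz":0},{"dx":0,"dy":0,"dz":1,"rx":0,"ry":0,"rz":0},{"dx":0,"dy":0,"dz":1,"rx":0,"ry":0,"rz":0}], claw=100)

```text
t: 25.55
tcp_pos: [0.6134, -0.0064, 0.1775]
tool_rot: [0.726, 0.688, 0.0, 0.0]
force: [0.4, -0.0, 0.5]
finger_gap: 0.999
gripper_force: 0.0
```

Request:
move_arm(targets=[{"dx":-0.7,"dy":0.96,"dz":0,"rx":0,"ry":0,"rz":0},{"dx":-0.7,"dy":0.96,"dz":0,"rx":0,"ry":0,"rz":0},{"dx":-0.7,"dy":0.96,"dz":0,"rx":0,"ry":0,"rz":0},{"dx":-0.7,"dy":0.96,"dz":0,"rx":0,"ry":0,"rz":0},{"dx":-0.7,"dy":0.96,"dz":0,"rx":0,"ry":0,"rz":0},{"dx":-0.7,"dy":0.96,"dz":0,"rx":0,"ry":0,"rz":0},{"dx":-0.72,"dy":0.96,"dz":0,"rx":0,"ry":0,"rz":0},{"dx":0,"dy":0,"dz":-1,"rx":0,"ry":0,"rz":0},{"dx":0,"dy":0,"dz":-1,"rx":0,"ry":0,"rz":0},{"dx":0,"dy":0,"dz":-1,"rx":0,"ry":0,"rz":0}])

```text
t: 26.8
tcp_pos: [0.4909, 0.1619, 0.101]
tool_rot: [0.726, 0.688, 0.001, 0.001]
force: [0.6, -0.2, 0.9]
finger_gap: 0.998
gripper_force: 0.0
```

Request:
move_arm(targets=[{"dx":0,"dy":0,"dz":-1,"rx":0,"ry":0,"rz":0},{"dx":0,"dy":0,"dz":-1,"rx":0,"ry":0,"rz":0},{"dx":0,"dy":0,"dz":-1,"rx":0,"ry":0,"rz":0},{"dx":0,"dy":0,"dz":-0.6,"rx":0,"ry":0,"rz":0},{"dx":0,"dy":0,"dz":0,"rx":0,"ry":0,"rz":0},{"dx":0,"dy":0,"dz":0,"rx":0,"ry":0,"rz":0},{"dx":0,"dy":0,"dz":0,"rx":0,"ry":0,"rz":0},{"dx":0,"dy":0,"dz":0,"rx":0,"ry":0,"rz":0},{"dx":0,"dy":0,"dz":0,"rx":0,"ry":0,"rz":0},{"dx":0,"dy":0,"dz":0,"rx":0,"ry":0,"rz":0}])

```text
t: 28.05
tcp_pos: [0.4905, 0.1616, 0.0109]
tool_rot: [0.726, 0.688, 0.0, 0.0]
force: [-0.1, -0.8, -0.1]
finger_gap: 1.0
gripper_force: 0.0
```

Request:
move_arm(targets=[{"dx":0,"dy":0,"dz":0,"rx":0,"ry":0,"rz":0},{"dx":0,"dy":0,"dz":0,"rx":0,"ry":0,"rz":0},{"dx":0,"dy":0,"dz":0,"rx":0,"ry":0,"rz":0},{"dx":0,"dy":0,"dz":0,"rx":0,"ry":0,"rz":0},{"dx":0,"dy":0,"dz":0,"rx":0,"ry":0,"rz":0},{"dx":0,"dy":0,"dz":0,"rx":0,"ry":0,"rz":0},{"dx":0,"dy":0,"dz":0,"rx":0,"ry":0,"rz":0},{"dx":0,"dy":0,"dz":0,"rx":0,"ry":0,"rz":0},{"dx":0,"dy":0,"dz":0.2,"rx":0,"ry":0,"rz":0},{"dx":0,"dy":0,"dz":0.2,"rx":0,"ry":0,"rz":0}], claw=0, newtons=35)

```text
t: 29.3
tcp_pos: [0.4908, 0.1616, 0.0208]
tool_rot: [0.726, 0.688, 0.0, 0.0]
force: [0.0, 0.6, -1.8]
finger_gap: 0.667
gripper_force: 37.7
```

Request:
move_arm(targets=[{"dx":0,"dy":0,"dz":1,"rx":0,"ry":0,"rz":0},{"dx":0,"dy":0,"dz":1,"rx":0,"ry":0,"rz":0},{"dx":0,"dy":0,"dz":1,"rx":0,"ry":0,"rz":0},{"dx":0,"dy":0,"dz":1,"rx":0,"ry":0,"rz":0},{"dx":0,"dy":-1,"dz":1,"rx":0,"ry":0,"rz":0},{"dx":0.4,"dy":-1,"dz":0,"rx":0,"ry":0,"rz":0},{"dx":0.4,"dy":-1,"dz":0,"rx":0,"ry":0,"rz":0},{"dx":0.4,"dy":-1,"dz":0,"rx":0,"ry":0,"rz":0},{"dx":0.4,"dy":-1,"dz":0,"rx":0,"ry":0,"rz":0},{"dx":0.4,"dy":-1,"dz":0,"rx":0,"ry":0,"rz":0}])

```text
t: 30.55
tcp_pos: [0.5407, 0.0107, 0.1459]
tool_rot: [0.726, 0.688, 0.0, 0.0]
force: [0.5, 0.6, -1.6]
finger_gap: 0.666
gripper_force: 38.0
```

Request:
move_arm(targets=[{"dx":0.54,"dy":-0.98,"dz":0,"rx":0,"ry":0,"rz":0},{"dx":0.54,"dy":-0.98,"dz":0,"rx":0,"ry":0,"rz":0},{"dx":0.54,"dy":-0.98,"dz":0,"rx":0,"ry":0,"rz":0},{"dx":0.54,"dy":-0.98,"dz":0,"rx":0,"ry":0,"rz":0},{"dx":0.54,"dy":-0.98,"dz":0,"rx":0,"ry":0,"rz":0},{"dx":0,"dy":0,"dz":-1,"rx":0,"ry":0,"rz":0},{"dx":0,"dy":0,"dz":-1,"rx":0,"ry":0,"rz":0},{"dx":0,"dy":0,"dz":0,"rx":0,"ry":0,"rz":0},{"dx":0,"dy":0,"dz":0,"rx":0,"ry":0,"rz":0},{"dx":0,"dy":0,"dz":0,"rx":0,"ry":0,"rz":0}])

```text
t: 31.8
tcp_pos: [0.6089, -0.1112, 0.0971]
tool_rot: [0.726, 0.688, 0.001, 0.001]
force: [0.4, -0.6, -1.0]
finger_gap: 0.669
gripper_force: 38.0
```

```bash
python3 -c "
from h import *
wrist('w7')
a=cv2.imread('pics/w7.png')
b=cams.snapshot('side')[...,::-1][60:260,260:460]
cv2.imwrite('pics/c7.png',np.hstack([a[:,160:560],cv2.resize(b,(400,400))]))"
```

```text
[ 0.6089 -0.1112  0.0971] [0.726 0.688 0.001 0.001] [-0.361  0.689  1.557 -0.     0.892 -0.307] 31.8
```

View pics/c7.png

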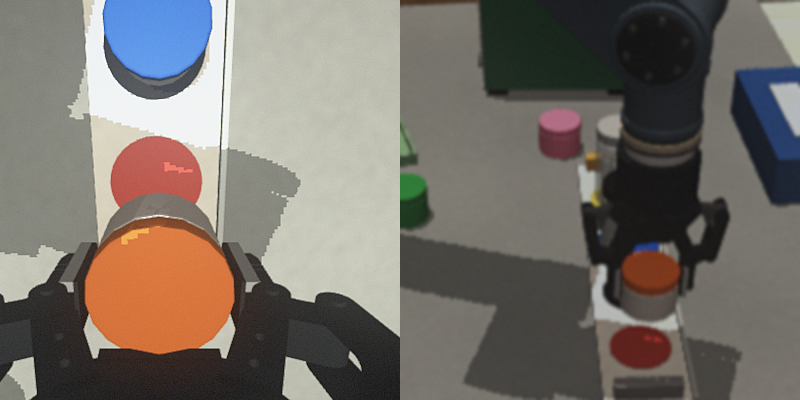

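Wrist view: pot lid centre (320,289), front edge (320,218); red pad centre (316,181), top edge (316,136). The tub stands on black.

```bash
python3 -c "
from h import *
m=dict(np.load('w7.npz'))
print('pad',ray('w',(316,181),.012,m),'top',ray('w',(316,136),.012,m)-[0,.033])
print(ray('w',(320,289),.1322,m),ray('w',(320,218),.1322,m)-[0,.029])
print('tub front',ray('w',(318,79),.078,m)+[0,.025],'black',ray('w',(315,99),.012,m)+[0,.033])"
```

```text
pad [ 0.60750812 -0.09423671] top [ 0.60930762 -0.09532806]
[ 0.60907853 -0.10729871] [ 0.61057762 -0.10798991]
tub front [ 0.61253764 -0.00450104] black [ 0.61001802 -0.00482322]
```

Request:
move_arm(targets=[{"dx":0,"dy":0.52,"dz":0,"rx":0,"ry":0,"rz":0},{"dx":0,"dy":0,"dz":-0.8,"rx":0,"ry":0,"rz":0},{"dx":0,"dy":0,"dz":-0.8,"rx":0,"ry":0,"rz":0},{"dx":0,"dy":0,"dz":-0.6,"rx":0,"ry":0,"rz":0},{"dx":0,"dy":0,"dz":-0.35,"rx":0,"ry":0,"rz":0},{"dx":0,"dy":0,"dz":-0.2,"rx":0,"ry":0,"rz":0},{"dx":0,"dy":0,"dz":-0.12,"rx":0,"ry":0,"rz":0},{"dx":0,"dy":0,"dz":-0.06,"rx":0,"ry":0,"rz":0},{"dx":0,"dy":0,"dz":0,"rx":0,"ry":0,"rz":0},{"dx":0,"dy":0,"dz":0,"rx":0,"ry":0,"rz":0}])

```text
t: 33.15
tcp_pos: [0.6082, -0.098, 0.0231]
tool_rot: [0.726, 0.688, 0.0, 0.0]
force: [0.0, -0.4, 0.9]
finger_gap: 0.666
gripper_force: 38.0
```

Request:
move_arm(targets=[{"dx":0,"dy":0,"dz":0,"rx":0,"ry":0,"rz":0},{"dx":0,"dy":0,"dz":0,"rx":0,"ry":0,"rz":0},{"dx":0,"dy":0,"dz":0,"rx":0,"ry":0,"rz":0},{"dx":0,"dy":0,"dz":0,"rx":0,"ry":0,"rz":0},{"dx":0,"dy":0,"dz":0.4,"rx":0,"ry":0,"rz":0},{"dx":0,"dy":0,"dz":1,"rx":0,"ry":0,"rz":0},{"dx":0,"dy":0,"dz":1,"rx":0,"ry":0,"rz":0},{"dx":0,"dy":0,"dz":1,"rx":0,"ry":0,"rz":0},{"dx":0,"dy":0,"dz":1,"rx":0,"ry":0,"rz":0},{"dx":0,"dy":0,"dz":1,"rx":0,"ry":0,"rz":0}], claw=100)

```text
t: 34.4
tcp_pos: [0.6079, -0.0978, 0.1592]
tool_rot: [0.726, 0.688, 0.0, 0.0]
force: [-0.2, 0.3, -1.0]
finger_gap: 1.004
gripper_force: 0.0
```

Request:
move_arm(targets=[{"dx":-0.8,"dy":-0.3,"dz":1,"rx":0,"ry":0,"rz":0},{"dx":-0.8,"dy":-0.3,"dz":1,"rx":0,"ry":0,"rz":0},{"dx":-0.8,"dy":-0.3,"dz":1,"rx":0,"ry":0,"rz":0},{"dx":-0.8,"dy":-0.3,"dz":0.5,"rx":0,"ry":0,"rz":0},{"dx":-0.8,"dy":-0.3,"dz":0,"rx":0,"ry":0,"rz":0},{"dx":-0.8,"dy":-0.3,"dz":0,"rx":0,"ry":0,"rz":0},{"dx":-0.8,"dy":-0.3,"dz":0,"rx":0,"ry":0,"rz":0},{"dx":0,"dy":0,"dz":0,"rx":0,"ry":0,"rz":0},{"dx":0,"dy":0,"dz":0,"rx":0,"ry":0,"rz":0},{"dx":0,"dy":0,"dz":0,"rx":0,"ry":0,"rz":0}])

```text
t: 35.65
tcp_pos: [0.4688, -0.1503, 0.2453]
tool_rot: [0.726, 0.688, 0.0, 0.0]
force: [0.2, -0.3, -0.5]
finger_gap: 0.998
gripper_force: 0.0
```

```bash
python3 -c "
from h import *
a=cams.snapshot('scene')[...,::-1][130:400,180:460];b=cams.snapshot('side')[...,::-1][60:290,250:480]
cv2.imwrite('pics/f.png',np.hstack([cv2.resize(a,(415,400)),cv2.resize(b,(385,400))]))"
```

```text
(no output)
```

View pics/f.png

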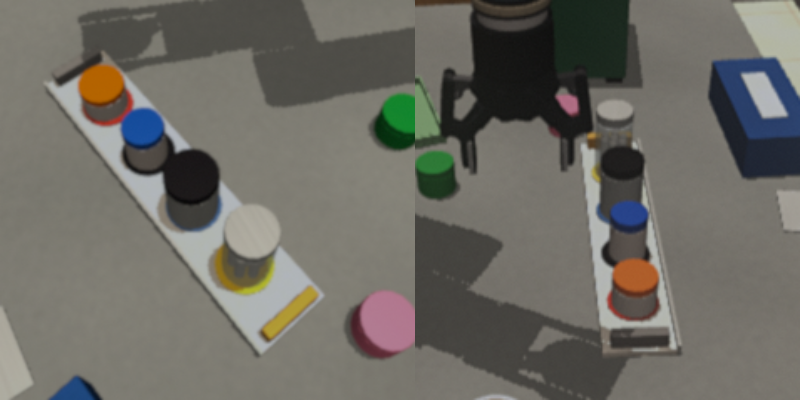

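All four stand upright, jar at brass down to the pot at grey; lids in the scene crop are at (251,233), (192,176), (143,129) and (102,85). A numeric check against the pads follows.

```bash
python3 -c "
from h import *
for n,a,b,z in (('jar',(251,233),(615,111),.118),('can',(192,176),(622,162),.098),('tub',(143,129),(629,214),.078),('pot',(102,85),(635,275),.058)):
  print(n,ray('scene',(180+a[0]/1.482,130+a[1]/1.482),z).round(4),ray('side',(250+(b[0]-415)/1.674,60+b[1]/1.739),z).round(4))"
```

```text
jar [0.6236 0.1776] [0.6207 0.1713]
can [0.6205 0.0894] [0.6177 0.0773]
tub [0.6176 0.0014] [ 0.615  -0.0074]
pot [ 0.6106 -0.0918] [ 0.6092 -0.0984]
```

```bash
python3 -c "
from station import order
print(order.sign_off())"
```

```text
the job is handed in; nothing more can be done
None
```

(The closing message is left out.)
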